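Prove the release of a cam-lever tube lifter, then hold the tubes at full lift

TASK

Check the release of the tube lifter and then raise its tubes for a reading: press the button on the lifter so that its lever drops right down, then lift the lever by its T-bar back up, past its catch, to the cam's highest lift point, where the lever stands straight up. Keep holding it there: the program finishes with the hand still holding the lever upright, because it sinks back when let go. Keep the tube rack standing on its platform and leave the other things on the bench where they are.

Things in the scene. Friction and masses are not known exactly. Their poses are not given: they have to be found in the camera images.
- lifter: grey base plate 170 x 290 x 12 mm, fixed on the bench, turned up to 0.4 rad; origin on the bench right under the lever's hinge. In its frame (x away from the robot at yaw 0, y left, z up; base x -85..85, y -120..170 mm): two cheeks 60 mm long, 86 mm high, outer faces y -25 and 25 mm, carry the hinge; platform with tubes at x 0, y 120 mm; button pillar 50 x 50 mm at x 20, y -85 mm
- lever_hinge (a point): the lever's hinge centre, 60 mm above the bench; the hinge axis is the lifter's y axis. Fixed to the lifter
- lever: the lever, a T: steel rod 10 mm thick from the hinge to the middle of a black cross-bar, a round bar 16 mm in diameter and 80 mm long, parallel to the hinge axis; origin at the hinge centre, own -x axis points from the hinge to the cross-bar
- lever_bar (a point): middle of the cross-bar, where the rod meets it, 110 mm from the hinge centre, always at y 0 of the lifter. The bar reaches 40 mm to either side along the lifter's y; between the rod and each end 35 mm of bar are free to be gripped from above; best on the side of the button (-y), away from the tubes
- cam (a joint): lever angle, rad: 0 = dropped, level, pointing to the lifter's -x (to the robot), bar 60 mm above the bench; 1.57 = straight up, bar at 170 mm, highest lift; stop at 1.95. Starts on its catch at about 0.65. Spring and tubes always pull it to 0 (2 to 5 N at the bar), damped: drops in under 1 s. Lifting it rides over the catch at 0.1 to 0.75 with little extra force; let go above, it sinks back to 0.65
- release (a joint): travel of the release button, m: 0 up, 0.008 fully down; the lever is let go at 0.002 to 0.006. About 2 N to start and 5 N fully down; it springs back, and dips by itself when the lever rides over the catch
- release_cap: the button's round grey cap, 30 mm in diameter; own z axis up, it moves straight down
- release_top (a point): centre of the cap's top face, 76 mm above the bench when up
- platform (a joint): height of the platform above its lowest place, m: 0 with the lever below about 0.3 rad, about 0.008 on the catch, 0.018 at the highest lift (lever straight up), less again beyond
- tube_rack: white rack 70 x 56 mm with six short glass tubes, 74 mm high, loose on the platform (90 x 90 mm, with a rim 6 mm high); origin at the centre of its underside, z up; with the lever down its underside is 82 mm above the bench
- reagent: bystander, to be left alone: amber bottle, 56 mm across, 130 mm high, behind the lifter; origin at the centre of its underside
- beaker: bystander, to be left alone: glass beaker, 64 mm across, 80 mm high, behind the lifter; origin at the centre of its underside
- stopper: bystander, to be left alone: rubber stopper, 28 mm across, 24 mm high, in front of the lifter's left side (about x -115, y 100 mm in the lifter's frame); origin at the centre of its underside
- dish: bystander, to be left alone: flat clear dish, 90 mm across, 16 mm high, in front of the lifter's right side (about x -145, y -105 mm in its frame); origin at the centre of its underside
- tip_tray: bystander, to be left alone: white divided tray 120 x 85 x 45 mm, far left; origin at the centre of its underside
- mortar: bystander, to be left alone: white bowl, 100 mm across, 60 mm high, far left; origin at the centre of its underside
- wash_jar: bystander, to be left alone: white jar, 70 mm across, 110 mm high, far right; origin at the centre of its underside
Mind the look-alikes: they are no part of the job. What is shaped like the tube_rack but brown is not meant.

How it is judged:
By the outcome, as a careful person would: the job done as asked, in the order asked, and still so for the second after the job is handed in, while the arm keeps its last pose, push and grip.
It also fails if it takes over 45 s, if anything falls off the work surface, if the arm or the gripper's body presses on something with over 40 N, if the wrist force passes 120 N, or if a joint passes its speed limit or range.

ROBOT

A 7-joint arm with a two-finger parallel gripper is mounted at the origin on the work surface. World frame = base frame: x ahead of the robot, y to its left, z up, the work surface at z = 0. Lengths are in m, angles in rad, forces in N, time in s.
With the tool pointing down it reaches from about 0.425 to 0.825 m from the base axis. Payload 3.6 kg.
Tool frame: the origin (TCP) lies midway between the tips of the shut fingers; the grasp point (between the pads) lies 19 mm behind it; y points along the fingers, z is the direction in which the jaws open and shut, and the axes are right-handed (so a half turn about y gives the same grasp; the last joint's range is limited). The gripper opens to 85 mm and grips with 20 to 120 N. Pads are 22 mm wide; open, the fingers measure 114 mm over their backs; the gripper's body (76 mm by 85 mm) begins 54 mm behind the grasp point. The pads swing forward as they close: fully open they stand 13 mm farther back than shut.
Start: joints at [-1.347, 0.615, -0.013, 1.423, 0.008, 1.103, -0.04], TCP at [0.161, 0.63, 0.231] pointing down, gripper open.
Joint ranges: [-3.12, 3.12], [-0.3, 2.06], [-1.34, 1.32], [0.26, 2.42], [-1.36, 4.5], [0.01, 1.98], [-2.84, 2.84]. Speed limits (rad/s): [2.79, 2.79, 3.14, 3.14, 3.14, 3.14, 3.14].

INTERFACE

Orientations are given as a unit quaternion [w, x, y, z].
In Python, from workcell import telemetry, eyes, job gives the robot as it stands.
- The arm moves only by the shell command python3 -m creep 'ROWS' [OPENING] [FORCE]. ROWS is JSON, a list that holds one entry, the list of rows, each a list of 6 numbers: the shift along the tool's x, y, z each as a share of 0.6 m, from -1 to 1, then the turn, a rotation vector about the tool's x, y, z each as a share of 0.5 rad, from -1 to 1. In form: [[[dx, dy, dz, rx, ry, rz], ...]]. A call has 1 to 10 rows; each row shifts and turns the commanded pose from where the row before left it, along the tool's axes as they then stand; what a row does not reach is not made up. A row lasts 1/10 s, in which the tool goes at most 50 mm and 8.59 degrees, less where a joint would pass 70% of its speed; a pose out of reach is approached as far as the arm can. A call with a number of a shift or a turn outside -1 to 1 is refused whole. A call with a gripper value outside its range is refused whole. OPENING is the closure, from -1 (fully open) to 1 (shut), so that 0 is half open, set as the call begins (- or left out, the last holds). The fingers move at their own pace and stop on an object; FORCE is the grip in N (left out, the last holds). Time passes only in rows, so rows that do not move let the fingers close. It gives the time, the measured TCP pose, the force and the opening at its end, in the units of the state.
- telemetry.sense(): the state, without advancing time (a new reading comes with each control period).
- eyes.get_image(name): name is "side" or "top"; returns (picture, depth): 384x512x3 uint8, red, green, blue; 384x512 float32, m along the optical axis (not along the pixel's ray), 0 where there is no reading.
- eyes.calibration(name): a dict with "mtx" (3x3 intrinsics, pixels), "origin" and "orientation" of the camera in the world. Camera axes: x right, y up, looking along -z (the intrinsics and any distortion apply to the point x, -y, -z); pixel columns grow to the right and rows downward; lengths in m; the calibration is good to about 2 mm. A picture is of the moment at which its call begins. calibration takes no time and is no camera call.
- job.job_done(): hands the job in, once; it reports no verdict.
The state is a dict: "clock": time; "joint_positions": joint angles; "qvel": joint speeds; "tau": joint torques, N m; "ee_pos": TCP position; "ee_rot": TCP orientation; "ft_force": force on the tool from outside, world axes, zero at the start; "ft_torque": the same for the moment, N m; "width": opening from 0.0 (shut) to 1.0 (fully open).
Only numpy, scipy, OpenCV 4.12 (cv2) and the standard library are available. Lean on these libraries where they do the work, as an engineer would, in place of code of your own. Each camera call takes 0.05 s, during which the arm holds its last target.

## Working session

There is one attempt and no reset: what is moved stays moved. The work goes in short steps, Python scripts to look and compute and a shell command to move; the robot and the scene stay as the last step left them, time stands still between calls to the robot, and variables do not carry over. Pictures are saved under pics/ and viewed, and the job is handed in when it is done.

```bash
ls; mkdir -p pics
python3 - <<'E'
from workcell import telemetry, eyes
import cv2, numpy as np
s=telemetry.sense(); print({k:np.round(v,3).tolist() for k,v in s.items()})
for n in("side","top"):
    p,d=eyes.get_image(n); cv2.imwrite(f"pics/{n}0.png",p[:,:,::-1]); np.save(f"pics/{n}0.npy",d); np.save(f"pics/{n}0rgb.npy",p)
    print(n,eyes.calibration(n))
E
```

```text
pics
{'clock': 0.0, 'joint_positions': [-1.347, 0.616, -0.013, 1.425, 0.008, 1.103, -0.04], 'qvel': [0.0, -0.001, -0.001, 0.001, -0.0, -0.0, 0.002], 'tau': [-0.0, -46.921, 0.259, -17.103, 0.01, 0.01, -0.0], 'ee_pos': [0.16, 0.629, 0.23], 'ee_rot': [-0.701, 0.703, -0.088, 0.088], 'ft_force': [-0.227, 0.35, 0.524], 'ft_torque': [0.05, -0.011, -0.001], 'width': 0.996}
side {'mtx': array([[421.72075807,   0.        , 252.18176186],
       [  0.        , 421.72075807, 191.96970429],
       [  0.        ,   0.        ,   1.        ]]), 'origin': array([0.46989863, 0.98599285, 0.73209463]), 'orientation': array([-0.04162664, -0.02397385,  0.48363779,  0.87394906])}
top {'mtx': array([[468.76674375,   0.        , 256.25821671],
       [  0.        , 468.76674375, 192.35692003],
       [  0.        ,   0.        ,   1.        ]]), 'origin': array([ 0.27976098, -0.00301639,  1.6069355 ]), 'orientation': array([ 0.70587041,  0.06689946, -0.06739333, -0.70194698])}
```

View pics/side0.png

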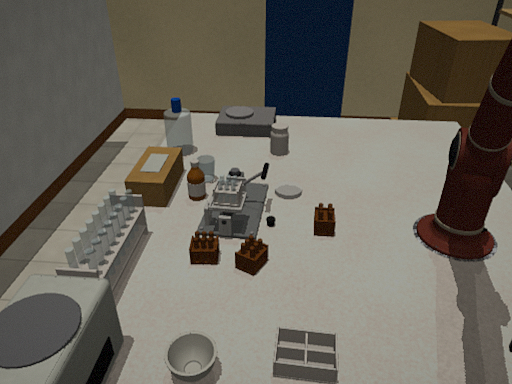

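View pics/top0.png

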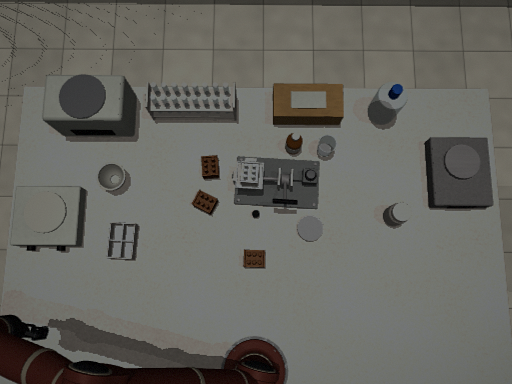

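The side picture shows the lifter around (235,205), and the top picture shows it at (278,182). It has a white rack at top (250,175) and a black T-bar at (284,202). The button is at (310,176). The brown racks, at top (210,167), (205,202) and (255,259), are look-alikes. Next I'll enlarge and measure.

```bash
cat > h.py <<'E'
import numpy as np, cv2
from scipy.spatial.transform import Rotation as R
from workcell import eyes, telemetry
def rot(q): return R.from_quat([q[1],q[2],q[3],q[0]])
def ray(n,u,v):
    c=eyes.calibration(n); K=c["mtx"]
    d=np.array([(u-K[0,2])/K[0,0],-(v-K[1,2])/K[1,1],-1.0])
    return np.array(c["origin"]), rot(c["orientation"]).apply(d)
def onz(n,u,v,z):
    o,d=ray(n,u,v); return o+d*(z-o[2])/d[2]
def dep(n,u,v,D):
    o,d=ray(n,u,v); return o+d*D[int(v),int(u)]
def proj(n,P):
    c=eyes.calibration(n);K=c["mtx"]
    p=rot(c["orientation"]).inv().apply(np.array(P)-c["origin"])
    return K[0,0]*p[...,0]/-p[...,2]+K[0,2], K[1,1]*p[...,1]/p[...,2]+K[1,2]
def cloud(n,D):
    c=eyes.calibration(n);K=c["mtx"]
    v,u=np.mgrid[0:384,0:512]
    P=np.stack([(u-K[0,2])/K[0,0]*D,-(v-K[1,2])/K[1,1]*D,-D],-1)
    return rot(c["orientation"]).apply(P.reshape(-1,3)).reshape(384,512,3)+c["origin"]
def crop(img,u0,v0,u1,v1,k,f):
    cv2.imwrite(f,cv2.resize(img[v0:v1,u0:u1,::-1],None,fx=k,fy=k,interpolation=cv2.INTER_CUBIC))
def T(s=None):
    s=s or telemetry.sense(); return np.array(s["ee_pos"]),rot(s["ee_rot"])
E
python3 - <<'E'
from h import *
a=np.load("pics/top0rgb.npy"); crop(a,225,140,335,220,7,"pics/topc.png")
a=np.load("pics/side0rgb.npy"); crop(a,185,150,305,245,6,"pics/sidec.png")
E
```

```text
(no output)
```

View pics/topc.png

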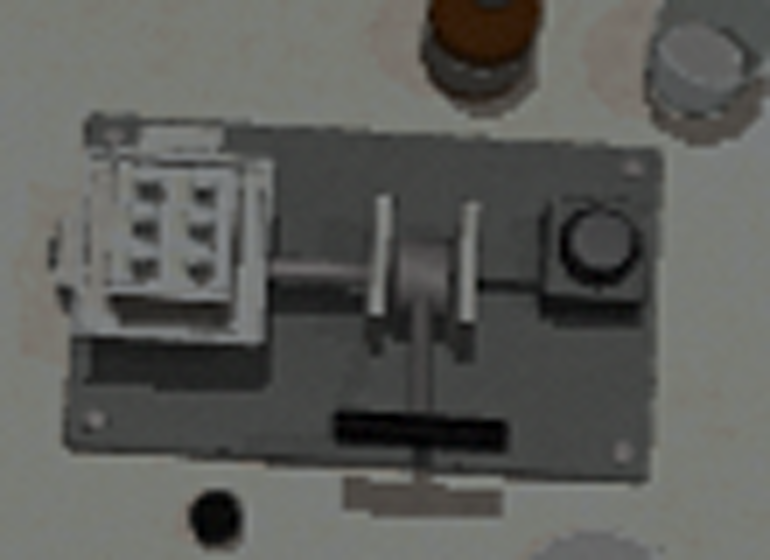

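View pics/sidec.png

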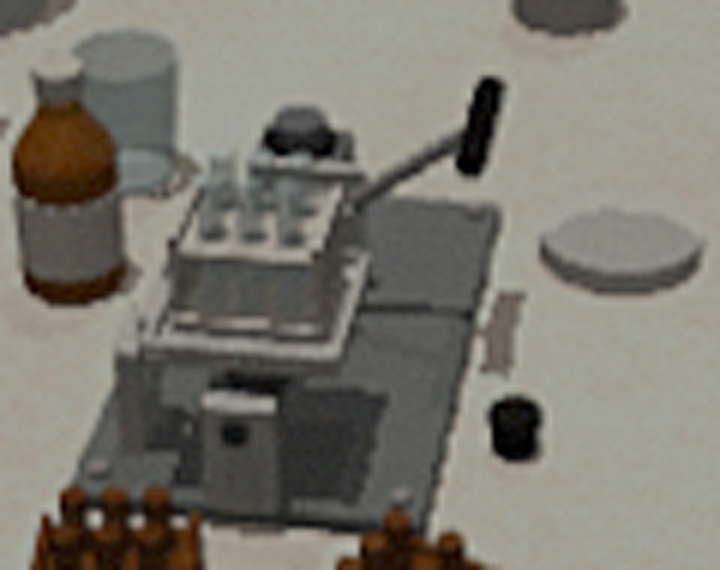

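The enlarged top crop confirms the white rack on the platform, the T-bar at (285,201) and the cap at (310.7,175). I'll compute the poses from the plate corners, cap and bar.

Run:
```python
from h import *
f=lambda x,y:(225+x/7-0.43,140+y/7-0.43)
C=[onz("top",*f(*p),0.012) for p in [(88,113),(664,148),(648,483),(63,450)]]
loc=np.array([[85,170],[85,-120],[-85,-120],[-85,170]])/1000
C=np.array(C)[:,:2]
A=C-C.mean(0);B=loc-loc.mean(0)
y=np.arctan2((B[:,0]*A[:,1]-B[:,1]*A[:,0]).sum(),(A*B).sum())
Rm=np.array([[np.cos(y),-np.sin(y)],[np.sin(y),np.cos(y)]])
o=C.mean(0)-Rm@loc.mean(0)
print("yaw",y,"origin",o,"res",np.round(A-B@Rm.T,4).tolist())
cap=onz("top",*f(600,247),.076); print("cap",cap,"local",Rm.T@(cap[:2]-o))
bar=onz("top",*f(421,430),.1266); print("bar",bar,"local",Rm.T@(bar[:2]-o))
# mask measurements
a=np.load("pics/top0rgb.npy"); D=np.load("pics/top0.npy"); P=cloud("top",D)
m=(a.max(2)<25)&(P[...,2]>.1)&(np.abs(P[...,0]-bar[0])<.1)&(np.abs(P[...,1]-bar[1])<.08)
print("bar cloud",m.sum(),P[m].mean(0),P[m].min(0),P[m].max(0))
m=(np.hypot(P[...,0]-cap[0],P[...,1]-cap[1])<.022)&(P[...,2]>.068)
print("cap cloud",m.sum(),P[m].mean(0), np.median(P[m][:,2]), "base z",np.median(P[195:200,240:260,2]))
# dish, side bar
D=np.load("pics/side0.npy");a=np.load("pics/side0rgb.npy"); P=cloud("side",D)
m=np.zeros(D.shape,bool); m[160:182,258:272]=True; m&=a.max(2)<45
print("side bar",m.sum(),P[m].mean(0),P[m].min(0),P[m].max(0))
```

```text
yaw -0.05628131480312366 origin [ 0.62263914 -0.09952371] res [[0.0007, -0.0008], [0.0005, -0.0003], [0.0002, 0.0014], [-0.0013, -0.0003]]
cap [ 0.63526091 -0.18396048  0.076     ] local [ 0.01735149 -0.08359308]
bar [ 0.53709197 -0.09461424  0.1266    ] local [-8.56878823e-02  8.95360037e-05]
bar cloud 102 [ 0.53594622 -0.09323544  0.13167132] [ 0.52960779 -0.13064401  0.12415932] [ 0.54339232 -0.05677383  0.13989843]
cap cloud 59 [ 0.63831105 -0.18529326  0.07484968] 0.07529138404853453 base z 0.01122712895830702
side bar 65 [ 0.53862361 -0.08345121  0.13372643] [ 0.53061817 -0.12858498  0.11228678] [ 0.55773807 -0.05255401  0.13791408]
```

```bash
cat >> h.py <<'E'
O=np.array([0.6235,-0.0997]); YAW=-0.0563
def W(x,y,z):
    c,s=np.cos(YAW),np.sin(YAW); return np.array([O[0]+c*x-s*y,O[1]+s*x+c*y,z])
def Rt(sgn=1):
    zx=sgn*np.array([np.cos(YAW),np.sin(YAW),0]); yy=np.array([0,0,-1.]); return R.from_matrix(np.stack([np.cross(yy,zx),yy,zx],1))
def plan(P,Rg):
    p,r=T(); 
    rv=(r.inv()*Rg).as_rotvec()
    print("pos",p.round(4),"rotvec/0.5 (tool, now)",(rv/.5).round(3),"shift/.6 in new frame",(Rg.inv().apply(P-p)/.6).round(4),"in old",(r.inv().apply(P-p)/.6).round(4))
E
python3 - <<'E'
from h import *
p,r=T(); print(r.as_matrix().round(3))
for s in(1,-1): plan(W(.018,-.0845,.13),Rt(s))
E
```

```text
[[ 0.969 -0.001  0.247]
 [-0.247 -0.002  0.969]
 [ 0.    -1.    -0.002]]
pos [0.1605 0.6292 0.2302] rotvec/0.5 (tool, now) [0.004 2.755 0.003] shift/.6 in new frame [1.3103 0.1671 0.8688] in old [ 1.1045  0.1697 -1.1184]
pos [0.1605 0.6292 0.2302] rotvec/0.5 (tool, now) [ 3.000e-03 -3.528e+00 -4.000e-03] shift/.6 in new frame [-1.3103  0.1671 -0.8688] in old [ 1.1045  0.1697 -1.1184]
```

```bash
python3 -m creep '[[[0,0,0,0,0.2755,0],[0,0,0,0,0.2755,0],[0,0,0,0,0.2755,0],[0,0,0,0,0.2755,0],[0,0,0,0,0.2755,0],[0,0,0,0,0.2755,0],[0,0,0,0,0.2755,0],[0,0,0,0,0.2755,0],[0,0,0,0,0.2755,0],[0,0,0,0,0.2755,0]]]' 1 20
python3 -c "
from h import *
plan(W(.018,-.0845,.13),Rt(1)); print(telemetry.sense()['joint_positions'])"
```

```text
clock: 1.1
ee_pos: [0.1603, 0.6294, 0.2306]
ee_rot: [-0.484, 0.485, -0.515, 0.515]
ft_force: [0.6, -0.5, 0.2]
width: 0.001
pos [0.1603 0.6294 0.2306] rotvec/0.5 (tool, now) [ 0.001 -0.011  0.003] shift/.6 in new frame [1.3107 0.1677 0.8691] in old [1.3055 0.1692 0.8766]
[-1.55451094  0.63583727  0.35748647  1.43212504 -0.23341436  1.11703189
 -1.22037461]
```

```bash
python3 -m creep '[[[0.065,0,0.043,0,0,0],[0.065,0,0.043,0,0,0],[0.065,0,0.043,0,0,0],[0.065,0,0.043,0,0,0],[0.065,0,0.043,0,0,0],[0.065,0,0.043,0,0,0],[0.065,0,0.043,0,0,0],[0.065,0,0.043,0,0,0],[0.065,0,0.043,0,0,0],[0.065,0,0.043,0,0,0]]]'
python3 -c "
from h import *
plan(W(.018,-.0845,.13),Rt(1)); print(telemetry.sense()['joint_positions'])"
```

```text
clock: 2.1
ee_pos: [0.3966, 0.2242, 0.2312]
ee_rot: [0.486, -0.486, 0.514, -0.514]
ft_force: [0.5, 0.5, 0.0]
width: 0.001
pos [0.3966 0.2242 0.2312] rotvec/0.5 (tool, now) [0.001 0.001 0.   ] shift/.6 in new frame [0.6585 0.1687 0.4379] in old [0.6587 0.1686 0.4377]
[-0.88841425  0.33801872  0.43787834  1.96762495 -0.1844796   0.87446475
 -0.40926602]
```

```bash
python3 -m creep '[[[0.066,0,0.044,0,0,0],[0.066,0,0.044,0,0,0],[0.066,0,0.044,0,0,0],[0.066,0,0.044,0,0,0],[0.066,0,0.044,0,0,0],[0.066,0,0.044,0,0,0],[0.066,0,0.044,0,0,0],[0.066,0,0.044,0,0,0],[0.066,0,0.044,0,0,0],[0.066,0,0.042,0,0,0]]]'
python3 -m creep '[[[0,0.04,0,0,0,0],[0,0.04,0,0,0,0],[0,0.04,0,0,0,0],[0,0.03,0,0,0,0],[0,0.02,0,0,0,0],[0,0,0,0,0,0]]]'
python3 - <<'E'
from h import *
plan(W(.018,-.0845,.08),Rt(1))
a,D=eyes.get_image("top"); crop(a,225,140,335,220,7,"pics/top1.png")
a,D=eyes.get_image("side"); crop(a,185,120,305,215,6,"pics/side1.png")
print(telemetry.sense()["ft_force"])
E
```

```text
clock: 3.1
ee_pos: [0.6369, -0.1856, 0.2306]
ee_rot: [0.486, -0.486, 0.514, -0.513]
ft_force: [0.6, 0.3, -0.8]
width: -0.001
clock: 3.7
ee_pos: [0.6349, -0.1836, 0.127]
ee_rot: [0.485, -0.486, 0.515, -0.512]
ft_force: [-0.9, -0.7, 0.2]
width: 0.002
pos [ 0.6349 -0.1836  0.127 ] rotvec/0.5 (tool, now) [ 0.009 -0.    -0.003] shift/.6 in new frame [0.0024 0.0784 0.0031] in old [0.0025 0.0784 0.0035]
[0.09494961 0.1082669  1.15741735]
```

View pics/side1.png

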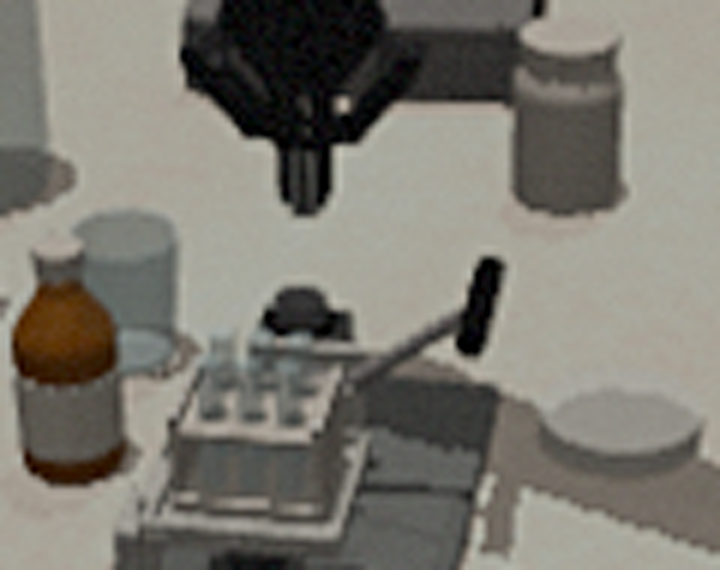

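View pics/top1.png

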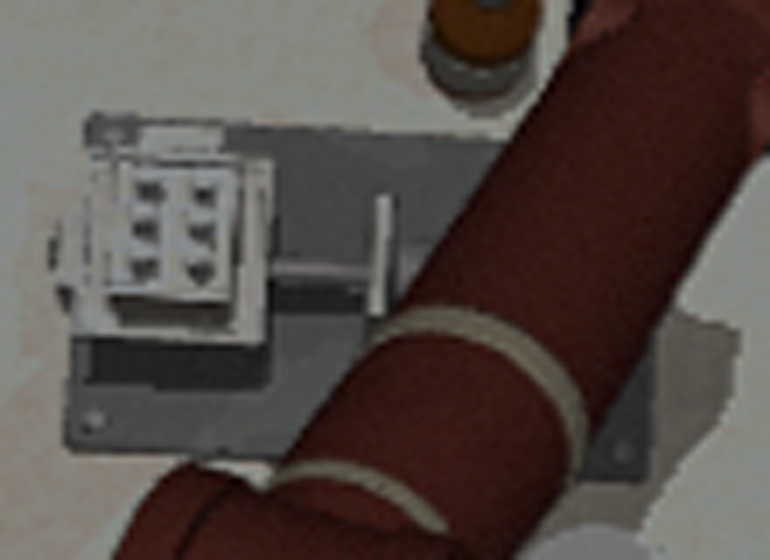

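The side view shows the shut fingertips right above the cap, with the lever still on its catch. Now I'll descend and press in small steps.

```bash
python3 -m creep '[[[0.002,0.03,0.002,0,0,0],[0,0.025,0,0,0,0],[0,0.015,0,0,0,0],[0,0.005,0,0,0,0],[0,0,0,0,0,0]]]'
python3 -m creep '[[[0,0.004,0,0,0,0],[0,0.003,0,0,0,0],[0,0.003,0,0,0,0],[0,0,0,0,0,0]]]'
```

```text
clock: 4.3
ee_pos: [0.6373, -0.1855, 0.084]
ee_rot: [0.486, -0.486, 0.514, -0.514]
ft_force: [-0.1, 0.7, 0.6]
width: -0.001
clock: 4.7
ee_pos: [0.6373, -0.1855, 0.0782]
ee_rot: [0.486, -0.486, 0.514, -0.514]
ft_force: [0.8, 0.7, -0.1]
width: -0.0
```

```bash
python3 -m creep '[[[0,0.004,0,0,0,0],[0,0.004,0,0,0,0],[0,0.003,0,0,0,0],[0,0,0,0,0,0]]]'
python3 - <<'E'
from h import *
a,D=eyes.get_image("side"); crop(a,185,120,305,215,6,"pics/side2.png")
E
```

```text
clock: 5.1
ee_pos: [0.6378, -0.1858, 0.0723]
ee_rot: [-0.486, 0.485, -0.514, 0.514]
ft_force: [-0.1, 0.6, 3.2]
width: 0.004
```

View pics/side2.png

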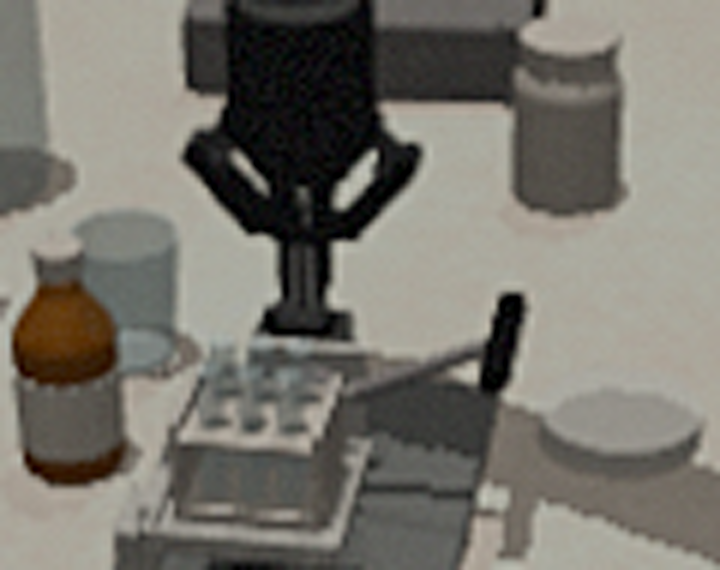

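The button is pressed about 4 mm and the lever is dropping: the bar moved from (480,305) to (502,342) in the crop. I'll press a little deeper and hold until it is right down.

```bash
python3 -m creep '[[[0,0.003,0,0,0,0],[0,0.001,0,0,0,0],[0,0,0,0,0,0],[0,0,0,0,0,0],[0,0,0,0,0,0],[0,0,0,0,0,0],[0,0,0,0,0,0],[0,0,0,0,0,0],[0,0,0,0,0,0],[0,0,0,0,0,0]]]'
python3 - <<'E'
from h import *
a,D=eyes.get_image("side"); crop(a,185,120,305,215,6,"pics/side3.png"); np.save("pics/side3.npy",D); np.save("pics/side3rgb.npy",a)
E
```

```text
clock: 6.15
ee_pos: [0.6378, -0.1858, 0.0695]
ee_rot: [-0.486, 0.486, -0.514, 0.514]
ft_force: [1.5, -1.1, 3.9]
width: 0.0
```

View pics/side3.png

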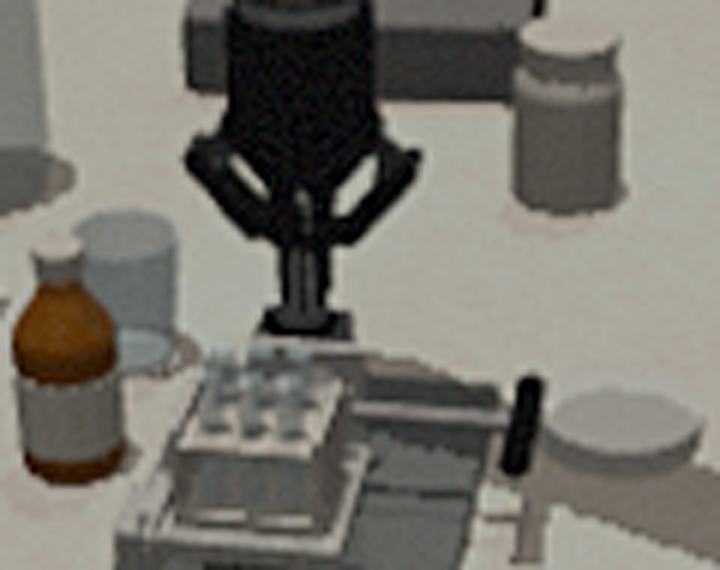

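The lever is level, with the bar at crop (522,425). I'll verify numerically, then rise and plan the grasp.

```bash
python3 -m creep '[[[0,-0.03,0,0,0,0],[0,-0.06,0,0,0,0],[0,-0.06,0,0,0,0],[0,-0.05,0,0,0,0],[0,0,0,0,0,0]]]' -1
python3 - <<'E'
from h import *
a=np.load("pics/side3rgb.npy"); D=np.load("pics/side3.npy"); P=cloud("side",D)
m=np.zeros(D.shape,bool); m[180:201,266:278]=True; m&=a.max(2)<45
c=np.median(P[m],0); print(m.sum(),c,"expected",W(-.11,0,.06))
v,u=np.nonzero(m); print("px",u.mean(),v.mean(),"proj",proj("side",W(-.11,0,.06)), [np.round(proj("side",W(-.11*np.cos(t),0,.06+.11*np.sin(t))),1).tolist() for t in(0,.1,.2)])
plan(W(-.11,-.0225,.1),Rt(1))
E
```

```text
clock: 6.7
ee_pos: [0.6387, -0.1863, 0.1931]
ee_rot: [-0.487, 0.485, -0.512, 0.516]
ft_force: [0.3, 0.0, -0.1]
width: 0.848
68 [ 0.51581745 -0.0814419   0.06877561] expected [ 0.51367429 -0.09351027  0.06      ]
px 271.5735294117647 190.76470588235293 proj (np.float64(272.457955834179), np.float64(190.83081972460135)) [[272.5, 190.8], [272.4, 187.7], [271.9, 184.6]]
pos [ 0.6387 -0.1863  0.1931] rotvec/0.5 (tool, now) [-0.011 -0.     0.003] shift/.6 in new frame [-0.1052  0.1552 -0.2168] in old [-0.1054  0.1538 -0.2177]
```

```bash
python3 -m creep '[[[-0.026,0,-0.054,0,0,0],[-0.026,0,-0.054,0,0,0],[-0.026,0,-0.054,0,0,0],[-0.027,0,-0.054,0,0,0],[0,0.06,0,0,0,0],[0,0.06,0,0,0,0],[0,0.03,0,0,0,0],[0,0,0,0,0,0]]]' -1
python3 - <<'E'
from h import *
plan(W(-.11,-.0225,.1),Rt(1))
a,D=eyes.get_image("side"); crop(a,185,120,305,215,6,"pics/side4.png");
E
```

```text
clock: 7.5
ee_pos: [0.5076, -0.1138, 0.0954]
ee_rot: [0.484, -0.488, 0.517, -0.511]
ft_force: [-0.5, 0.3, -0.1]
width: 0.999
pos [ 0.5076 -0.1138  0.0954] rotvec/0.5 (tool, now) [ 0.022  0.    -0.004] shift/.6 in new frame [ 0.0031 -0.0076  0.0082] in old [ 0.0031 -0.0077  0.0081]
```

View pics/side4.png

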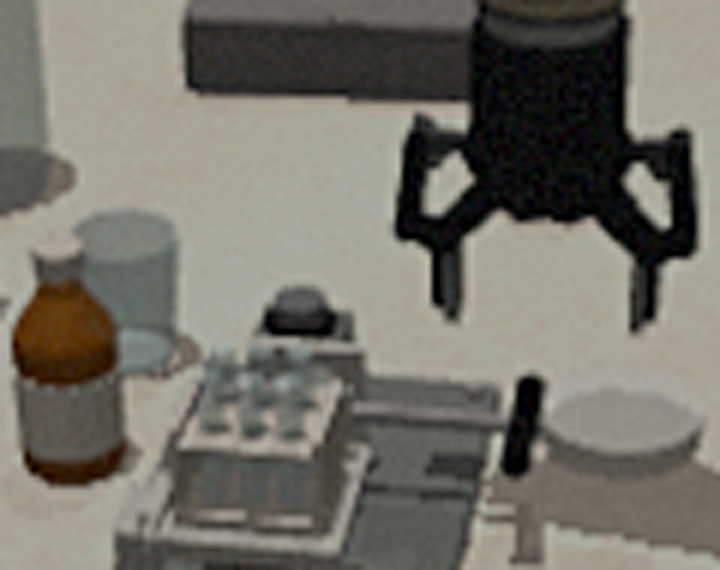

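The open fingers straddle the bar but sit about 5 mm too close to the robot. I'll check where the dish is and whether the tool has settled before correcting.

```bash
python3 -m creep '[[[0,0,0,0,0,0],[0,0,0,0,0,0]]]'
python3 - <<'E'
from h import *
plan(W(-.109,-.0225,.041),Rt(1))
d=onz("top",310,229,.016); c,s=np.cos(YAW),np.sin(YAW); e=d[:2]-O; print("dish local",c*e[0]+s*e[1],-s*e[0]+c*e[1])
print("grasp proj", proj("side",W(-.109,-.0225,.06)))
E
```

```text
clock: 7.75
ee_pos: [0.5121, -0.1156, 0.1002]
ee_rot: [-0.486, 0.485, -0.513, 0.514]
ft_force: [-0.4, 0.1, -0.0]
width: 1.004
pos [ 0.5121 -0.1156  0.1002] rotvec/0.5 (tool, now) [-0.003 -0.     0.001] shift/.6 in new frame [0.0005 0.0986 0.0022] in old [0.0005 0.0986 0.0021]
dish local -0.15829268989892534 -0.09635415714648672
grasp proj (np.float64(272.9533233222821), np.float64(186.95890492212973))
```

```bash
python3 -m creep '[[[0,0.025,0.002,0,0,0],[0,0.025,0,0,0,0],[0,0.025,0,0,0,0],[0,0.015,0,0,0,0],[0,0.009,0,0,0,0],[0,0,0,0,0,0],[0,0,0,0,0,0]]]'
python3 - <<'E'
from h import *
plan(W(-.109,-.0225,.041),Rt(1))
a,D=eyes.get_image("side"); crop(a,185,120,305,215,6,"pics/side5.png");
E
```

```text
clock: 8.45
ee_pos: [0.5132, -0.1156, 0.0405]
ee_rot: [-0.486, 0.485, -0.514, 0.514]
ft_force: [-0.4, -0.4, -0.4]
width: 0.996
pos [ 0.5132 -0.1156  0.0405] rotvec/0.5 (tool, now) [-0.002 -0.     0.001] shift/.6 in new frame [ 0.0006 -0.0009  0.0004] in old [ 0.0006 -0.0009  0.0004]
```

View pics/side5.png

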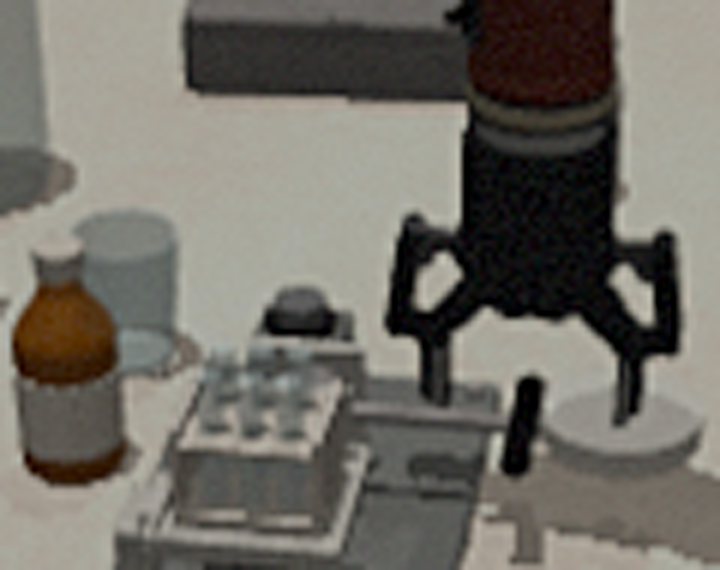

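The bar at (524,425) lies midway between the fingers at (436,400) and (628,420). I'll close with moderate force.

```bash
python3 -m creep '[[[0,0,0,0,0,0],[0,0,0,0,0,0],[0,0,0,0,0,0],[0,0,0,0,0,0],[0,0,0,0,0,0],[0,0,0,0,0,0],[0,0,0,0,0,0],[0,0,0,0,0,0]]]' 1 30
python3 - <<'E'
from h import *
a,D=eyes.get_image("side"); crop(a,185,120,305,215,6,"pics/side6.png")
s=telemetry.sense();print(s["width"],s["ft_force"],s["ft_torque"],s["ee_pos"],s["clock"])
E
```

```text
clock: 9.3
ee_pos: [0.515, -0.1156, 0.0402]
ee_rot: [-0.487, 0.485, -0.512, 0.515]
ft_force: [4.9, -0.2, -2.8]
width: 0.176
0.17352664696533152 [ 5.32333422  0.4445399  -3.20866049] [ 0.04310233 -1.05569423 -0.01344459] [ 0.51501139 -0.11562683  0.04026261] 9.35
```

View pics/side6.png

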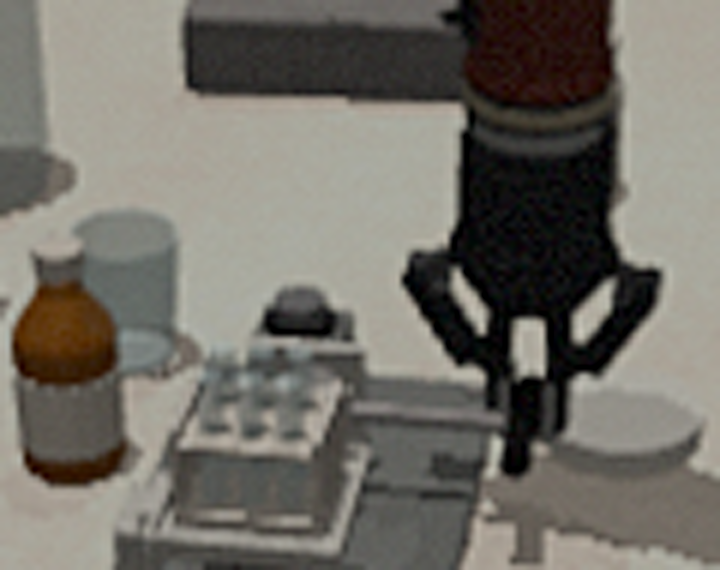

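It's a firm grip (opening about 15 mm), with 5 N toward +x, so the hinge is about 2 mm farther out than I assumed. I'll ease that out and start along the 110 mm arc.

```bash
python3 -m creep '[[[0,0,0.003,0,0,0],[0,-0.0144,0.0006,0,0,0],[0,-0.0143,0.0017,0,0,0],[0,-0.0141,0.0028,0,0,0],[0,-0.0139,0.0039,0,0,0],[0,-0.0135,0.005,0,0,0],[0,0,0,0,0,0]]]' 1 30
python3 - <<'E'
from h import *
s=telemetry.sense();p,r=T();print(s["width"],np.round(s["ft_force"],1),p,(r.inv()*Rt(1)).as_rotvec().round(3))
E
```

```text
clock: 10.05
ee_pos: [0.5222, -0.1159, 0.0825]
ee_rot: [0.485, -0.486, 0.514, -0.513]
ft_force: [2.7, -0.7, -6.2]
width: 0.172
0.17189773639865444 [ 2.7 -0.7 -6.2] [ 0.5222448  -0.11593171  0.08245477] [ 0.002 -0.    -0.   ]
```

```bash
python3 -m creep '[[[0,-0.0131,0.006,0,0,0],[0,-0.0126,0.007,0,0,0],[0,-0.012,0.008,0,0,0],[0,-0.0113,0.0089,0,0,0],[0,-0.0106,0.0098,0,0,0],[0,0,0,0,0,0]]]' 1 30
python3 - <<'E'
from h import *
s=telemetry.sense();p,r=T();print(s["width"],np.round(s["ft_force"],1),p,(r.inv()*Rt(1)).as_rotvec().round(3))
a,D=eyes.get_image("side"); crop(a,185,120,305,215,6,"pics/side7.png")
E
```

```text
clock: 10.65
ee_pos: [0.5425, -0.117, 0.1184]
ee_rot: [0.484, -0.487, 0.517, -0.511]
ft_force: [-8.4, 1.0, 0.9]
width: 0.178
0.1780946019332536 [-8.4  1.   0.9] [ 0.54247476 -0.11704493  0.11841031] [ 0.01  -0.001 -0.002]
```

View pics/side7.png

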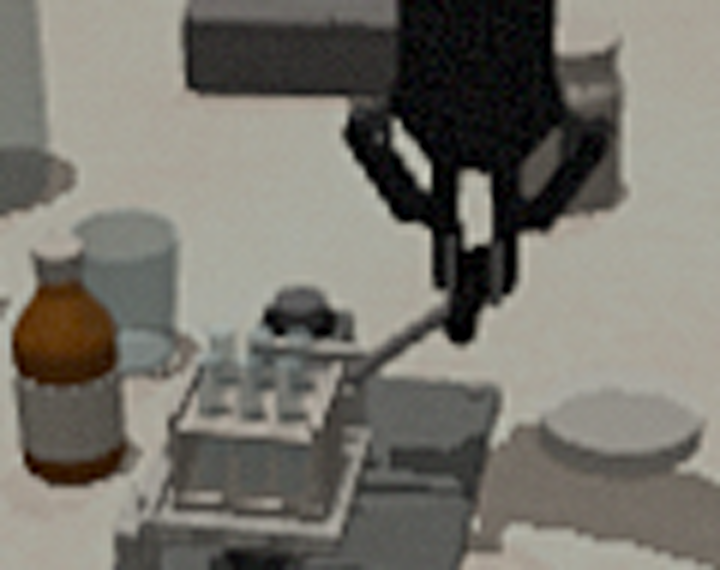

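The lever is at about 45° and still in the pads, with small forces. I'll carry on up the arc.

```bash
python3 -m creep '[[[0,-0.0098,0.0104,0,0,0],[0,-0.0089,0.0113,0,0,0],[0,-0.008,0.012,0,0,0],[0,-0.007,0.0126,0,0,0],[0,-0.006,0.0131,0,0,0],[0,0,0,0,0,0]]]' 1 30
python3 - <<'E'
from h import *
s=telemetry.sense();p,r=T();print(s["width"],np.round(s["ft_force"],1),p,(r.inv()*Rt(1)).as_rotvec().round(3))
E
```

```text
clock: 11.3
ee_pos: [0.5753, -0.119, 0.1451]
ee_rot: [0.483, -0.488, 0.519, -0.509]
ft_force: [-18.1, 4.0, 22.9]
width: 0.171
0.17077313067626212 [-18.1   4.   22.9] [ 0.57526626 -0.11903214  0.14511594] [ 0.015 -0.001 -0.004]
```

The radial force has risen to about 28 N, so I'll look before going further.

Run:
```python
from h import *
a,D=eyes.get_image("side"); crop(a,205,110,305,205,6,"pics/side8.png"); np.save("pics/side8.npy",D); np.save("pics/side8rgb.npy",a)
s=telemetry.sense();print(np.round(s["ft_force"],1),np.round(s["ft_torque"],2),s["ee_pos"])
for t in (55,60,65,70,75): 
    t=np.radians(t); print(np.degrees(t),np.round(proj("side",W(-.11*np.cos(t),.04,.06+.11*np.sin(t))),1))
```

```text
[-17.4   3.2  21. ] [0.65 3.93 0.08] [ 0.5756486  -0.11910268  0.14533585]
55.0 [255.2 169.9]
59.99999999999999 [252.4 168.1]
65.0 [249.4 166.5]
70.0 [246.3 165.2]
75.0 [243.1 164. ]
```

View pics/side8.png

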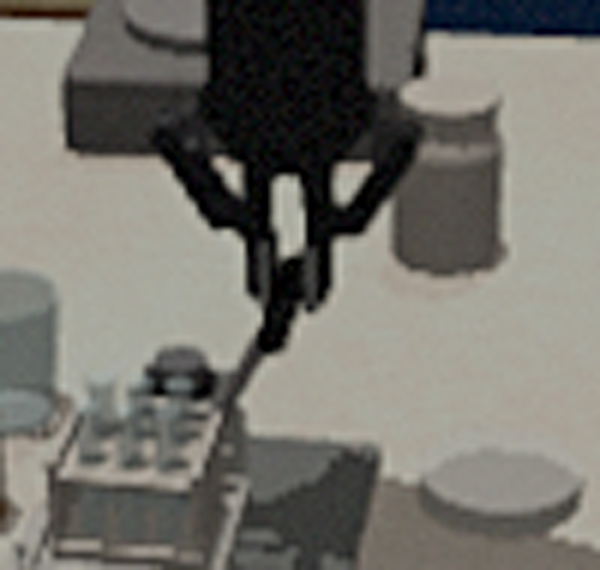

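The bar's near end at crop (270,340) gives about 64°. While turning, the bar has rolled about 6 mm toward the fingertips, which explains the strain. I'll slacken the grip slightly, with the fingers still caging and carrying the bar, let the arm settle to its target, and grip again.

```bash
python3 -m creep '[[[0,0,0,0,0,0],[0,0,0,0,0,0],[0,0,0,0,0,0],[0,0,0,0,0,0]]]' 0.52 20
python3 - <<'E'
from h import *
a,D=eyes.get_image("side"); crop(a,205,110,305,205,6,"pics/side9.png")
s=telemetry.sense();print(s["width"],np.round(s["ft_force"],1),s["ee_pos"])
E
```

```text
clock: 11.75
ee_pos: [0.5797, -0.1195, 0.1441]
ee_rot: [0.485, -0.486, 0.516, -0.513]
ft_force: [-8.8, 0.6, 7.3]
width: 0.239
0.2403799390198897 [-8.6  0.5  8.1] [ 0.5797119  -0.11951433  0.14406614]
```

View pics/side9.png

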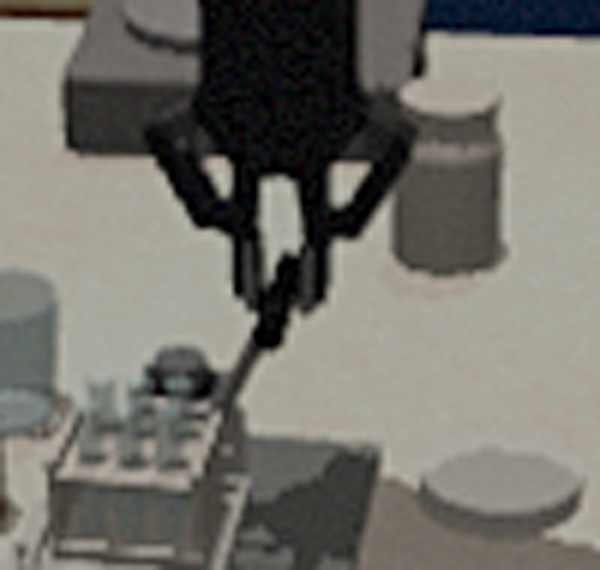

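The grip is slack now, with the bar leaning on the robot-side finger and the forces lower. I'll lower the fingers a few mm so that the bar sits deeper in the pads.

```bash
python3 -m creep '[[[0,0.003,0,0,0,0],[0,0.003,0,0,0,0],[0,0.003,0,0,0,0],[0,0,0,0,0,0]]]' 0.52
python3 - <<'E'
from h import *
a,D=eyes.get_image("side"); crop(a,205,110,305,205,6,"pics/side10.png")
s=telemetry.sense();print(s["width"],np.round(s["ft_force"],1),s["ee_pos"])
E
```

```text
clock: 12.2
ee_pos: [0.5799, -0.1197, 0.1383]
ee_rot: [0.485, -0.486, 0.516, -0.513]
ft_force: [-6.1, -0.1, 5.0]
width: 0.245
0.23973904413763483 [-7.3 -0.3  5.9] [ 0.57998412 -0.11975277  0.13830841]
```

View pics/side10.png

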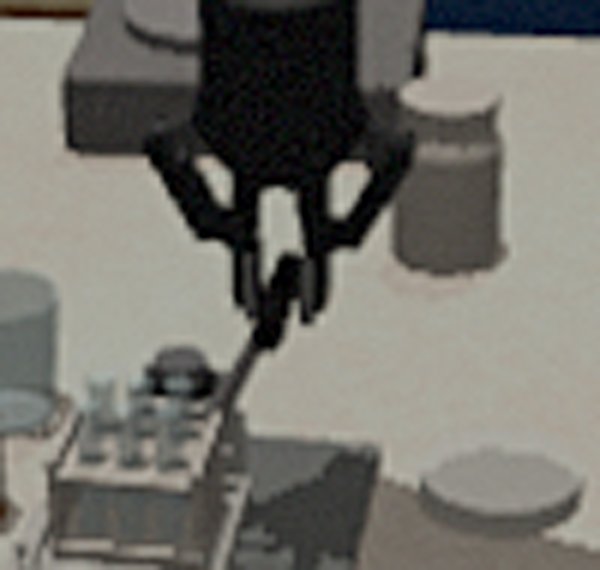

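The bar is now deeper in the pads. I'll push on to nearly upright with the caging grip, then close.

```bash
python3 -m creep '[[[0,-0.0039,0.0091,0,0,0],[0,-0.0035,0.0095,0,0,0],[0,-0.003,0.0096,0,0,0],[0,-0.0024,0.0096,0,0,0],[0,-0.0019,0.0097,0,0,0],[0,-0.0014,0.01,0,0,0],[0,-0.0008,0.0095,0,0,0],[0,0,0,0,0,0]]]' 0.52
python3 - <<'E'
from h import *
a,D=eyes.get_image("side"); crop(a,205,110,305,205,6,"pics/side11.png"); np.save("pics/side11rgb.npy",a)
s=telemetry.sense();print(s["width"],np.round(s["ft_force"],1),s["ee_pos"])
for t in (70,75,80,85,90,95): 
    t=np.radians(t); print(np.degrees(t),np.round((np.array(proj("side",W(-.11*np.cos(t),.04,.06+.11*np.sin(t))))-[205,110])*6,0),"TCP want x",W(-.11*np.cos(t),-.0225,0)[0])
E
```

```text
clock: 13.05
ee_pos: [0.6234, -0.1221, 0.1486]
ee_rot: [-0.486, 0.485, -0.513, 0.515]
ft_force: [-3.4, -1.0, 3.0]
width: 0.237
0.2378224076728421 [-2.8 -0.5  1.9] [ 0.62309475 -0.1220187   0.14814094]
70.0 [248. 331.] TCP want x 0.5846713129616394
75.0 [228. 324.] TCP want x 0.5938089329041661
80.0 [209. 319.] TCP want x 0.603162884155079
85.0 [189. 315.] TCP want x 0.6126619774972887
90.0 [169. 313.] TCP want x 0.6222339190947513
95.0 [149. 312.] TCP want x 0.631805860692214
```

View pics/side11.png

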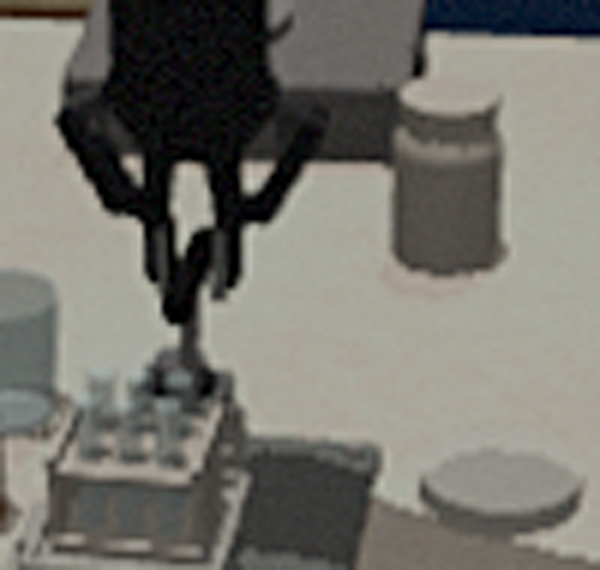

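The bar's near end is around crop (180,315), so the lever is at about 87–89°. I'll close the grip, which centres the bar, and then measure the angle.

```bash
python3 -m creep '[[[0,0,0.001,0,0,0],[0,0,0,0,0,0],[0,0,0,0,0,0],[0,0,0,0,0,0],[0,0,0,0,0,0]]]' 1 40
python3 - <<'E'
from h import *
a,D=eyes.get_image("side"); crop(a,205,130,275,185,10,"pics/side12.png"); np.save("pics/side12rgb.npy",a); np.save("pics/side12.npy",D)
b,E=eyes.get_image("top"); crop(b,225,140,335,220,7,"pics/top12.png"); np.save("pics/top12rgb.npy",b); np.save("pics/top12.npy",E)
s=telemetry.sense();print(s["width"],np.round(s["ft_force"],1),np.round(s["ft_torque"],2),s["ee_pos"])
for t in (80,85,90,95): 
    t=np.radians(t); print(np.degrees(t),*[np.round((np.array(proj("side",W(-.11*np.cos(t),y,.06+.11*np.sin(t))))-[205,130])*10,0) for y in(.04,.0,-.04)])
print("hinge",(np.array(proj("side",W(0,0,.06)))-[205,130])*10)
E
```

```text
clock: 13.6
ee_pos: [0.6231, -0.122, 0.1478]
ee_rot: [-0.486, 0.485, -0.514, 0.514]
ft_force: [-4.2, 0.5, 5.3]
width: 0.172
0.17495520696645128 [-3.8  0.1  6.5] [0.02 0.89 0.01] [ 0.62308499 -0.12196458  0.1478176 ]
80.0 [348. 332.] [372. 267.] [395. 206.]
85.0 [315. 325.] [340. 261.] [364. 200.]
90.0 [281. 322.] [307. 258.] [332. 197.]
95.0 [248. 321.] [275. 257.] [301. 196.]
hinge [315.55307731 579.83074888]
```

View pics/side12.png

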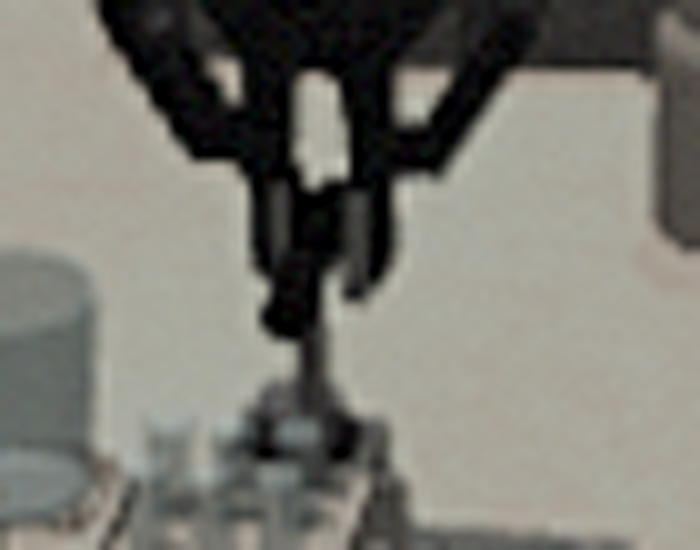

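View pics/top12.png

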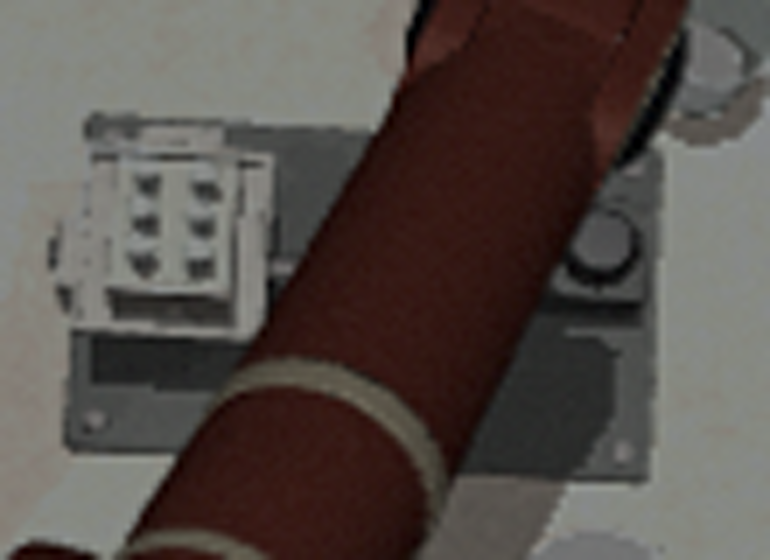

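The bar's near end is at crop (287,315). The expected position is (281,322) for 90°, or about 272 after the small side-camera offset I saw earlier. Comparing TCP x at level and now gives about 89°. I'll nudge 1.8 mm forward and compare again.

```bash
python3 -m creep '[[[0,0,0.0015,0,0,0],[0,0,0.0015,0,0,0],[0,0,0,0,0,0],[0,0,0,0,0,0],[0,0,0,0,0,0]]]' 1 40
python3 - <<'E'
from h import *
a,D=eyes.get_image("side"); crop(a,205,130,275,185,10,"pics/side13.png"); np.save("pics/side13rgb.npy",a)
cv2.imwrite("pics/side13full.png",a[:,:,::-1])
b,E=eyes.get_image("top"); np.save("pics/top13rgb.npy",b); np.save("pics/top13.npy",E)
s=telemetry.sense();print(s["width"],np.round(s["ft_force"],1),s["ee_pos"])
print("x rel hinge", (s["ee_pos"][0]-.515)/np.cos(YAW)-.11)
# black near end at rows 158-163; rod cols
g=a.max(2).astype(int)
for r in range(156,168): print(r,g[r,226:246])
# rack / platform height from top depth
P0=cloud("top",np.load("pics/top0.npy"));P1=cloud("top",E)
for nm,(v0,v1,u0,u1) in dict(rim=(164,186,258,262),rack=(164,180,243,256)).items():
    print(nm,np.median(P0[v0:v1,u0:u1,2]),np.median(P1[v0:v1,u0:u1,2]))
E
```

```text
clock: 14.2
ee_pos: [0.6244, -0.122, 0.1478]
ee_rot: [0.486, -0.486, 0.514, -0.514]
ft_force: [-3.8, -0.2, 7.2]
width: 0.17
0.17146290384190102 [-4.5 -0.2  7.4] [ 0.624361   -0.1220483   0.14784128]
x rel hinge -0.00046545245935294965
156 [170 169 175 164  54  16  42  13  11   9   1  75 112  51  56  20   4 107
 173 172]
157 [170 170 173 165 113  64  18  20  15  10   0 115 167  61  51  19   5 113
 181 172]
158 [170 169 171 174 161 122   3  12  21  14  14 128 178  51  47  48 107 160
 175 173]
159 [169 170 171 178 174 101   5  22  16   3  31 131 171  39  41 107 170 179
 172 169]
160 [169 168 173 172 145  19   0  18   2   7  40 134 179 141 144 158 174 171
 170 168]
161 [168 170 173 167 122   0   0   0  15   2  50 134 184 177 176 173 170 171
 168 172]
162 [171 169 172 173 148   0   0   0   6  28  53 134 181 174 172 171 169 168
 170 169]
163 [170 170 170 176 175 127   6   7  37  30  63 129 179 170 171 170 170 169
 171 169]
164 [172 169 170 172 176 175 149 141  89  40  57 125 178 173 168 169 171 168
 170 169]
165 [171 171 170 171 172 173 180 173 104  41  56 130 181 172 170 168 169 168
 170 170]
166 [170 169 170 171 170 174 178 169 104  41  60 129 182 174 168 171 170 167
 170 169]
167 [172 170 170 170 173 171 160 150  85  44  55 121 177 175 172 169 168 171
 171 169]
rim 0.08870651352679548 0.10007977131020696
rack 0.14136886553201167 0.14879793032830047
```

View pics/side13.png

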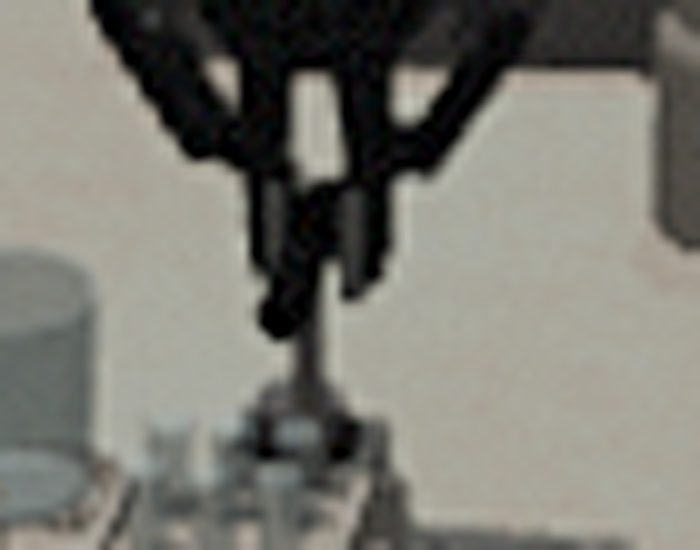

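View pics/side13full.png

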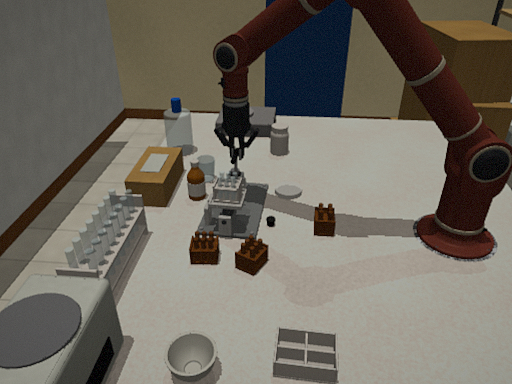

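The lever is upright: the rod at px ≈235.4 falls between the two 90° predictions (235.1 and 236.0), and the TCP comparison gives 89.8°. The rack and platform rose about 7–11 mm from the catch height, where 10 mm is expected. One more check for steadiness and the other objects, then I'll hand in.

```bash
python3 -m creep '[[[0,0,0,0,0,0],[0,0,0,0,0,0],[0,0,0,0,0,0],[0,0,0,0,0,0],[0,0,0,0,0,0],[0,0,0,0,0,0]]]'
python3 - <<'E'
from h import *
a0=np.load("pics/side0rgb.npy").astype(int); a,D=eyes.get_image("side")
d=np.abs(a0-a.astype(int)).max(2)
for n,(u0,v0,u1,v1) in dict(reagent=(187,160,207,203),stopper=(264,214,278,228),dish=(278,184,304,199),beaker=(196,154,210,162),washjar=(268,122,292,156),brown1=(190,232,220,265),brown2=(234,236,270,272),brown3=(312,202,338,236)).items():
    print(n,(d[v0:v1,u0:u1]>40).mean().round(3))
s=telemetry.sense();print(s["width"],np.round(s["ft_force"],1),s["ee_pos"])
from workcell import job
print(job.job_done())
E
```

```text
clock: 14.9
ee_pos: [0.6243, -0.122, 0.1478]
ee_rot: [0.486, -0.486, 0.514, -0.514]
ft_force: [-5.3, 0.1, 6.9]
width: 0.174
reagent 0.0
stopper 0.0
dish 0.018
beaker 0.0
washjar 0.0
brown1 0.0
brown2 0.0
brown3 0.103
0.17531519682200214 [-5.1 -1.1  6.8] [ 0.62434035 -0.12204737  0.14782144]
the job is handed in; nothing more can be done
None
```

I pressed the release button and the lever dropped right down to level. I then lifted it by the button side of its T-bar, past the catch, to straight up, and handed the job in at about 15 s with the hand still gripping it.

**Lever angle:** The gripper position puts the lever at about 89.8°. The rod in the side image gives between about 89° and 91°. Neither check is finer than a degree or so.

**Hold:** The grip measured 15 mm on the 16 mm bar, and over the last 0.6 s the pose stayed within about 0.1 mm. Wrist force was steady at about 9 N.

**Rack and platform:** The rack is still standing on its platform. Depth readings gave a rise from the catch of 7 mm at the rack and 11 mm at the rim, where 10 mm is expected.

**Other things on the bench:** The reagent, stopper, beaker, jar and two of the brown racks showed no change in the side image. Small differences at the dish and the third brown rack look like the arm's shadow; I did not check those two separately. I did not compare the tip tray and mortar, which the arm never went near after its first pass high above the bench.

**One problem on the way:** At about 64° the bar had rolled roughly 6 mm toward the fingertips and the wrist force rose to about 29 N. I slackened the fingers slightly, with the bar still caged and carried by one finger, lowered them, pushed on to nearly upright and gripped again.

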